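Lock a linear stage for transport

ROBOT

A 7-joint arm with a two-finger parallel gripper is mounted at the origin on the work surface. World frame = base frame: x ahead of the robot, y to its left, z up, the work surface at z = 0. Lengths are in m, angles in degrees, forces in N, time in s.
With the tool pointing down it reaches from about 0.425 to 0.875 m from the base axis. Payload 4.7 kg.
Tool frame: the origin (TCP) lies between the finger pads; the fingertips stand 22 mm ahead of it and the grasp point (between the pads) lies 3 mm ahead of it (env.tip_reach is the distance from the TCP to the fingertips, in m); z points along the fingers, y is the line along which they close (so a half turn about z gives the same grasp; the last joint's range is limited). The gripper opens to 87 mm and grips with 3 to 60 N. Pads are 19 mm wide; open, the fingers measure 117 mm over their backs; the gripper's body (75 mm by 190 mm) begins 51 mm behind the grasp point.
Start: joints at [74.146, 18.392, -4.016, 83.108, 1.295, 78.541, -3.26], TCP at [0.186, -0.623, 0.245] pointing down, gripper open.
Joint ranges: [-163.93, 163.93], [-17.29, 119.83], [-79.2, 71.16], [3.27, 140.29], [-89.18, 269.18], [5.43, 117.66], [-154.24, 154.24]. Speed limits (degrees/s): [147.25, 147.25, 180, 180, 180, 180, 180].

INTERFACE

Orientations are given as [roll, pitch, yaw] about the fixed x, y, z axes, in that order (R = Rz(yaw) Ry(pitch) Rx(roll)).
In Python, from cell import env gives the robot as it stands.
- The arm moves only by the shell command python3 -m creep 'ROWS' [FORCE]. ROWS is JSON, one flat list of numbers, 7 for each row, row after row: the finger opening in mm, from 0 to 87, then the shift along the tool's x, y, z in units of 30 mm (1.0 is 30 mm), then the turn, a rotation vector about the tool's x, y, z in units of 6 degrees (1.0 is 6 degrees). A call has 1 to 12 rows; each row is the pose to reach, as a shift and turn from the pose commanded when the call began, along the tool's axes at that moment; what a row does not reach only later rows make up. A row lasts 1/10 s, in which the tool goes at most 50 mm and 8.59 degrees, less where a joint would pass 70% of its speed; a pose out of reach is approached as far as the arm can. A call with a gripper value outside its range is refused whole. The fingers move at their own pace and stop on an object; FORCE is the grip in N (left out, the last holds). Time passes only in rows, so rows that repeat a pose let the fingers close. It gives the time, the measured TCP pose, the force, the opening and the grip force at its end, in the units of the state.
- env.get_obs(): the state, without advancing time (a new reading comes with each control period).
- env.read_camera(name): name is "scene" or "top" or "wrist"; returns a dict with "color" (400x640x3 uint8, red, green, blue), "depth" (400x640 float32, m along the optical axis (not along the pixel's ray), 0 where there is no reading), "fovy" (degrees; the focal length in pixels is half the picture's height over the tangent of half this angle, whatever the lens; pixels are square), "cx", "cy" (the principal point, pixels), "R" (3x3) and "t" (3): a world point X has camera coordinates R X + t. Camera axes: x right, y down, z forward; pixel columns grow to the right and rows downward; lengths in m; the calibration is good to about 2 mm. A picture is of the moment at which its call begins.
- env.sign_off(): hands the job in; it is judged then, once.
The state is a dict: "time_s": time; "qpos": joint angles; "joint_velocities": joint speeds; "effort": joint torques, N m; "tool_pos": TCP position; "tool_rot": TCP orientation; "force": force on the tool from outside, world axes, zero at the start; "wrist_torque": the same for the moment, N m; "grip_width": finger opening in m; "grasp_force": force on a finger pad.
Only numpy, scipy, OpenCV 4.12 (cv2) and the standard library are available. Lean on these libraries where they do the work, as an engineer would, in place of code of your own. Each camera call takes 0.05 s, during which the arm holds its last target. There are 200 camera calls.

TASK

Lock the linear stage for transport: push its carriage along until the bore in the carriage stands over the blind hole in the base, then take the lock pin (the one with the tall round head) from the rack and press it down through the carriage into the base until its head sits fully home on the carriage. Let go of it, and leave the other things on the bench where they are.

Things in the scene. Friction and masses are not known exactly. Their poses are not given: they have to be found in the camera images.
- stage: Linear stage, fixed to the bench: black base 110 mm (its x) by 340 mm (its y, the sliding direction) by 45 mm high. Origin at the centre of its underside; z up. Two thin steel rails run along its top, and a flush bright steel insert 40 mm square surrounds the blind hole. An aluminium connector block (70 mm wide, 22 mm long, 34 mm high) stands at its -y end.
- blind_hole (a point): Centre of the mouth of the round blind hole in the base's top face: 19.2 mm diameter, 28 mm deep, sharp-edged, without chamfer, on the base's centre line 60 mm from its middle towards +y. Axes as the stage's. Uncovered at the start; the carriage slides over it.
- carriage (a joint): Position of the carriage along the stage's +y, in m: 0 at the middle of the base, travel -0.09 to 0.09; at 0.060 its bore is over the blind hole. It starts well on the -y side of that. No spring: it slides with about 2.5 N of friction and stays where it is left. A pin in the bore can also push it along.
- bore (a point): Centre of the bore's mouth in the carriage's top face. The carriage is a bare aluminium plate 110 mm (stage x) by 100 mm (stage y) by 28 mm thick, its underside 2 mm above the base, its top 75 mm above the bench. The bore in its middle is a round through hole, 22 mm diameter, without chamfer.
- rack: Black plastic pin rack, fixed: 170 mm (its x) by 50 mm (its y) by 65 mm high, origin at the centre of its underside. Two 22 mm holes, 50 mm either side of its middle along its x; the two pins hang upright in them by their heads, in either order.
- pin_center (a point): Lock pin, steel, about 0.2 kg, 105 mm long: round shank 18 mm diameter and 55 mm long with a 1 mm chamfer at its tip, under a cylindrical ribbed head 30 mm diameter and 50 mm tall. This point is on the axis at mid-height of the head, 80 mm above the tip (25 mm above the head's underside). z points up along the pin. Fully home, its head rests on the carriage and its tip is 25 mm deep in the base.
- pin_tip (a point): Centre of the lock pin's lower end face; z points up along the pin.
- stud_head (a point): Another pin in the rack, not for this job: flat disc head 44 mm diameter, 12 mm thick, on a thinner 12 mm shank. This point is the middle of its head.
- drive: Servo drive, black box 50 x 120 x 110 mm standing on the bench; bystander. Origin at the centre of its underside.
- screwdriver: Screwdriver 190 mm long lying on the bench; bystander.
- interface_box: Flat aluminium interface box 80 x 150 x 28 mm lying on the bench; bystander. Origin at the centre of its underside.
There are look-alikes about, which are no part of the job. What is shaped like the part that bears pin_center but blue is not meant.

How it is judged (in metres and radians):
At the end, for the whole second after the job is handed in: The lock pin stands upright through the carriage's bore in the base's blind hole: its tip at least 22.5 mm deep in the base and within 3 mm of the hole's axis, its head no more than 2.5 mm above the carriage, tilted less than 0.06 rad; the carriage stands still, within 5 mm of the lock position (z of pin_tip in the frame of blind_hole below -0.0225 m and horizontal distance between pin_tip and blind_hole below 0.003 m and angle between pin_tip's own z axis and vertical below 0.06 rad and value of joint carriage between 0.055 and 0.065 m and z of pin_center in the frame of bore below 0.0275 m and horizontal distance between pin_center and bore below 0.006 m and velocity of joint carriage between -0.01 and 0.01 m/s); the robot touches nothing.
It fails at once if the other pin is moved more than 30 mm (distance of stud_head from where it was at the start of the episode above 0.03 m).
It fails at once if the servo drive is moved more than 30 mm (distance of drive from where it was at the start of the episode above 0.03 m).
It fails at once if the screwdriver is moved more than 30 mm (distance of screwdriver from where it was at the start of the episode above 0.03 m).
It fails at once if the interface box is moved more than 30 mm (distance of interface_box from where it was at the start of the episode above 0.03 m).
It also fails if it takes over 72 s, if anything falls off the work surface, if the arm or the gripper's body presses on something with over 40 N, if the wrist force passes 120 N, or if a joint passes its speed limit or range.

## Working session

There is one attempt and no reset: what is moved stays moved. The work goes in short steps, Python scripts to look and compute and a shell command to move; the robot and the scene stay as the last step left them, time stands still between calls to the robot, and variables do not carry over. Pictures are saved under pics/ and viewed, at most 10 in all, crops included, and the job is handed in when it is done.

```bash
mkdir -p pics; ls; cat > h.py <<'E'
import numpy as np,cv2
from cell import env
def cam(n):
    c=env.read_camera(n); c['f']=200/np.tan(np.radians(c['fovy'])/2); return c
def save(c,name,crop=None,s=1):
    im=c['color'][...,::-1]
    if crop: a,b,d,e=crop; im=im[b:e,a:d]
    cv2.imwrite('pics/'+name,cv2.resize(np.ascontiguousarray(im),None,fx=s,fy=s,interpolation=cv2.INTER_CUBIC))
def ray(c,u,v):
    d=np.array([(u-c['cx'])/c['f'],(v-c['cy'])/c['f'],1]); R=np.array(c['R']);t=np.array(c['t'])
    return -R.T@t, R.T@d
def onz(c,u,v,z):
    o,d=ray(c,u,v); return o+d*(z-o[2])/d[2]
def dep(c,u,v):
    o,d=ray(c,u,v); return o+d*c['depth'][int(v),int(u)]
def proj(c,X):
    p=np.array(c['R'])@np.array(X)+np.array(c['t']); return c['f']*p[:2]/p[2]+[c['cx'],c['cy']]
E
python3 - <<'E'
from h import *
a=cam('top');save(a,'top.png');b=cam('scene');save(b,'scene.png')
for c in(a,b): print(c['f'],c['cx'],c['cy'],ray(c,c['cx'],c['cy']))
print(env.get_obs())
E
```

```text
pics
448.4782825516754 323.40806808080254 205.71209617184914 (array([ 0.35708068, -0.08591915,  1.30740097]), array([ 0.20098001, -0.00826378, -0.97956049]))
374.727953352917 327.4145015724461 200.60630735046016 (array([ 1.3376555 , -0.00356364,  0.80087906]), array([-0.71656229, -0.09658499, -0.69080375]))
{'time_s': 0.1, 'qpos': array([74.14439341, 18.43543266, -4.01464676, 83.1673964 ,  1.2944607 ,
       78.54274301, -3.26055794]), 'joint_velocities': array([ 0.0233854 , -0.1627364 ,  0.11679918, -0.12667992,  0.02339768,
       -0.0085416 , -0.01949873]), 'effort': array([-2.26955274e-05, -4.92574310e+01, -4.05653547e-01, -3.13401568e+01,
       -6.41860301e-02,  3.95057048e-02,  6.55096619e-05]), 'tool_pos': array([ 0.18620201, -0.6222736 ,  0.24356824]), 'tool_rot': array([-1.79899628e+02,  5.28622293e-03,  1.66636893e+01]), 'force': array([0.56970072, 0.41504014, 0.52610607]), 'wrist_torque': array([-0.03147127,  0.0482383 , -0.02649069]), 'grasp_force': 0.0, 'grip_width': 0.0872535530197549}
```

View pics/top.png

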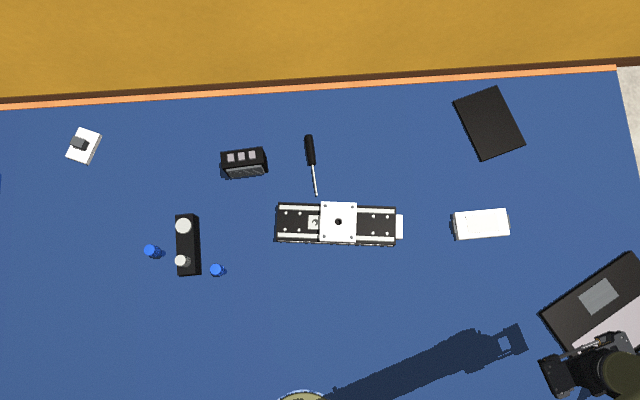

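View pics/scene.png

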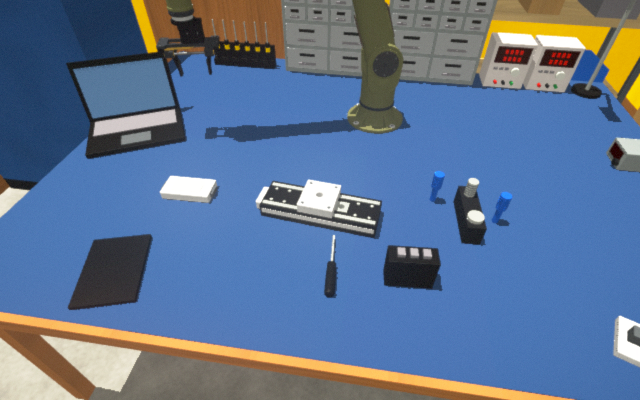

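Top view: the narrow tall white head is at (181,261) and the disc-headed stud at (183,226). Blue look-alikes stand at (152,251) and (217,270). The stage carriage is at (338,222), the hole insert at (315,222), and the connector at (400,226), so stage +y points left. Scene view: tall head at (472,187), disc at (476,217), blue pins at (437,185) and (502,207). My choice is the top-view (181,261) pin, which is off-white and tall.

```bash
python3 - <<'E'
from h import *
a=cam('top');b=cam('scene')
def blobs(c,box,thr):
    x0,y0,x1,y1=box; im=c['color'][y0:y1,x0:x1].astype(int)
    m=((im.min(2)>thr)).astype(np.uint8)
    n,l,s,ce=cv2.connectedComponentsWithStats(m)
    return [(s[i,4],s[i,:4]+[x0,y0,0,0],ce[i]+[x0,y0],l==i) for i in range(1,n) if s[i,4]>15]
for c,box in((a,(165,205,210,285)),(b,(455,170,495,235))):
    for A,s,ce,m in blobs(c,box,110):
        print(A,s,ce,onz(c,*ce,.115),onz(c,*ce,.077),dep(c,*ce))
for A,s,ce,m in blobs(a,(265,190,415,260),110):
    cn,_=cv2.findContours(m.astype(np.uint8),0,2); r=cv2.minAreaRect(cn[0]); 
    ctr=np.array(r[0])+[265,190]
    print('stage',A,ce,ctr,r[1:],onz(a,*ctr,.075)[:2],onz(a,*ce,.045)[:2],dep(a,*ce))
for n,u,v in(('drive',244,155),('rack',188,244),('box',481,224),('drv',310,150),('blue',217,267),('blue',151,249)):print(n,dep(a,u,v))
p=cv2.resize(a['color'][180:300,120:420,::-1],None,fx=2.6,fy=2.6,interpolation=2)
q=cv2.resize(b['color'][160:250,400:520,::-1],None,fx=3,fy=3,interpolation=2)
o=np.zeros((p.shape[0]+q.shape[0],780,3),np.uint8);o[:p.shape[0]]=p;o[p.shape[0]:,:360]=q
cv2.imwrite('pics/crop.png',o)
E
```

```text
204 [175 218  16  16] [182.69607843 225.25980392] [0.5739379  0.28593742 0.115     ] [0.58084881 0.29778793 0.077     ] [0.58102712 0.29809369 0.07601955]
107 [174 255  12  11] [179.62616822 259.89719626] [0.48132206 0.29445419 0.115     ] [0.48528145 0.30657611 0.077     ] [0.48164687 0.2954486  0.11188271]
152 [464 177  16  20] [471.32894737 185.40789474] [0.50207503 0.28775063 0.115     ] [0.45578107 0.30389042 0.077     ] [0.49410685 0.29052863 0.10845938]
201 [467 210  18  14] [475.32338308 216.41293532] [0.62424708 0.28223546 0.115     ] [0.58472186 0.29806968 0.077     ] [0.5847616  0.29805377 0.0770382 ]
stage 2217 [338.85385656 223.37573297] [336.21945953 222.11096954] ((117.20359802246094, 42.14734649658203), 2.8624050617218018) [ 0.56100349 -0.12877242] [ 0.56181437 -0.1370392 ] [ 0.56210857 -0.13711265  0.04318597]
stage 195 [298.4974359  207.36410256] [298.50738525 207.30797768] ((39.163352966308594, 4.804141044616699), 2.2025980949401855) [ 0.61014106 -0.02634686] [ 0.61613899 -0.02485898] [ 0.61558868 -0.02498869  0.04768167]
stage 189 [398.66666667 226.38095238] [398.5 226. ] ((24.0, 7.0), 90.0) [ 0.53833063 -0.30050228] [ 0.54161967 -0.306088  ] [ 0.54332513 -0.30812273  0.03333327]
stage 18 [297.33333333 241.16666667] [297.  241.5] ((1.0, 14.0), 90.0) [ 0.51426769 -0.01680403] [ 0.51897577 -0.01611495] [ 0.52059903 -0.01541505  0.03234243]
drive [0.76269919 0.11583167 0.10840041]
rack [0.52932354 0.28740166 0.06362047]
box [ 0.53441481 -0.54506679  0.03150527]
drv [ 0.79306625 -0.06808955  0.02464385]
blue [0.4566062  0.19779244 0.10640181]
blue [0.51698134 0.37495038 0.10384814]
```

View pics/crop.png

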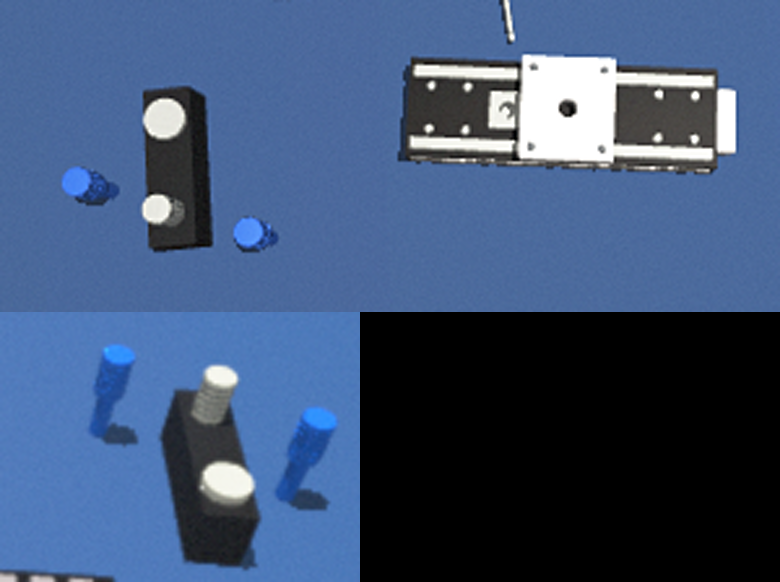

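The crop confirms the choice: the off-white tall ribbed head is at rack x≈0.48, the stud is the wide flat disc, and the other two tall pins are blue. Next I measure the stage axis and work out the pushing move.

```bash
cat >> h.py <<'E'
from scipy.spatial.transform import Rotation as Ro
def goto(p,yaw=None):
    o=env.get_obs(); R=Ro.from_euler('xyz',o['tool_rot'],degrees=True)
    T=R if yaw is None else Ro.from_euler('xyz',[180,0,yaw],degrees=True)
    print('t',o['time_s'],'pos',o['tool_pos'].round(4),'rot',o['tool_rot'].round(2),'F',o['force'].round(1),'shift',(R.inv().apply(np.array(p)-o['tool_pos'])/.03).round(2),'turn',((R.inv()*T).as_rotvec(degrees=True)/6).round(2))
E
python3 - <<'E'
from h import *
a=cam('top')
cp=lambda x,y:(x/2.6+120-.3,y/2.6+180-.3)
bore=onz(a,*cp(567,108),.075);hole=onz(a,*cp(505,110),.045);ins=onz(a,*cp(502,109),.045)
print('bore',bore,'hole',hole,ins)
for k,(p,z) in dict(railTL=((415,71),.046),railTR=((714,81),.046),railBL=((411,143),.046),railBR=((714,152),.046)).items(): print(k,onz(a,*cp(*p),z))
for p in((523,56),(616,59),(519,158),(614,161)):print('car',onz(a,*cp(*p),.075))
goto([.56,-.25,.2],90)
E
```

```text
bore [ 0.56316421 -0.13327867  0.075     ] hole [ 0.57058818 -0.06641175  0.045     ] [ 0.57192186 -0.06319672  0.045     ]
railTL [0.62073232 0.02999815 0.046     ]
railTR [ 0.58705637 -0.29802711  0.046     ]
railBL [0.54099763 0.03814702 0.046     ]
railBR [ 0.50878345 -0.29025963  0.046     ]
car [ 0.62323593 -0.09001379  0.075     ]
car [ 0.61307116 -0.19002091  0.075     ]
car [ 0.51294521 -0.07846487  0.075     ]
car [ 0.50292053 -0.17883526  0.075     ]
t 0.25 pos [ 0.1863 -0.6225  0.2441] rot [-1.7995e+02  1.0000e-02  1.6660e+01] F [-0.1  1.1  0.2] shift [15.5  -8.32  1.47] turn [-1.000e-02 -0.000e+00 -1.222e+01]
```

```bash
python3 -m creep '[0,1.5,-0.9,0.3,0,0,-1.1, 0,3,-1.8,0.6,0,0,-2.2, 0,4.5,-2.7,0.9,0,0,-3.3, 0,6,-3.6,1.2,0,0,-4.4, 0,7.5,-4.5,1.5,0,0,-5.5, 0,9,-5.4,1.8,0,0,-6.6, 0,10.5,-6.3,2.1,0,0,-7.7, 0,12,-7.2,2.4,0,0,-8.8, 0,13.5,-8.1,2.7,0,0,-9.9, 0,15,-9,3,0,0,-11, 0,15.61,-9.37,3.14,0,0,-11.27, 0,15.61,-9.37,3.14,0,0,-11.27]' 10
python3 - <<'E'
from h import *
goto([.5545,-.2189,.078],84.25)
c=cam('wrist');save(c,'w1.png')
c=cam('top');save(c,'t1.png')
E
```

```text
time_s: 1.45
tool_pos: [0.5581, -0.2106, 0.1495]
tool_rot: [179.9, -0.3, 84.9]
force: [0.4, 1.0, -0.4]
grip_width: 0.0025
grasp_force: 0.0
t 1.45 pos [ 0.5581 -0.2106  0.1495] rot [179.94  -0.31  84.93] F [ 0.4  1.  -0.4] shift [-0.3  -0.1   2.38] turn [ 0.01 -0.05  0.11]
```

View pics/w1.png

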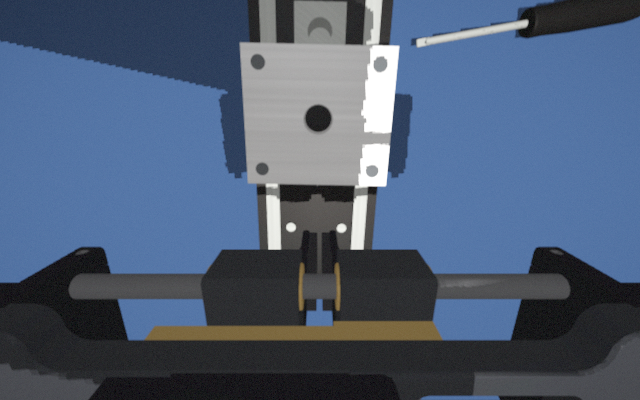

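Wrist view: the carriage is ahead of the closed fingers, with its bore at (318,118) and the blind hole partly in view at (320,35). The fingers are square to the carriage and behind it. I go down.

```bash
python3 -m creep '[0,-0.3,-0.1,0.2,0,0,0.1, 0,-0.3,-0.1,1.3,0,0,0.1, 0,-0.3,-0.1,2.38,0,0,0.1, 0,-0.3,-0.1,2.38,0,0,0.1, 0,-0.3,-0.1,2.38,0,0,0.1]'
python3 - <<'E'
from h import *
c=cam('wrist')
goto([.56,-.2,.078],84.25)
g=c['color'][...,1]
b=g[0:200,200:440]; 
n,l,s,ce=cv2.connectedComponentsWithStats((cv2.GaussianBlur(b,(3,3),0)<70).astype(np.uint8))
for i in range(1,n):
    if 80<s[i,4]<4000: u,v=ce[i]+[200,0]; print(s[i],u,v,onz(c,u,v,.075)[:2])
save(c,'w2.png')
E
```

```text
time_s: 2.05
tool_pos: [0.5492, -0.23, 0.079]
tool_rot: [-179.9, 0.0, 83.5]
force: [0.1, -0.3, 0.5]
grip_width: 0.0001
grasp_force: 0.0
t 2.1 pos [ 0.5505 -0.2297  0.0803] rot [1.7992e+02 7.0000e-02 8.3540e+01] F [0.9 0.1 0.9] shift [1.02 0.2  0.07] turn [ 0.01  0.01 -0.12]
[   0    0   55  200 3101] 212.84069654950017 137.04837149306675 [ 0.50341783 -0.15378684]
[ 108   64   37   38 1128] 326.3679078014184 82.6267730496454 [ 0.56306254 -0.13498559]
[  74  181   98   19 1706] 321.1975381008206 190.32121922626027 [ 0.5546577  -0.18783754]
[206 182  26  18 369] 419.08672086720867 190.55826558265582 [ 0.60671551 -0.19391252]
```

View pics/w2.png

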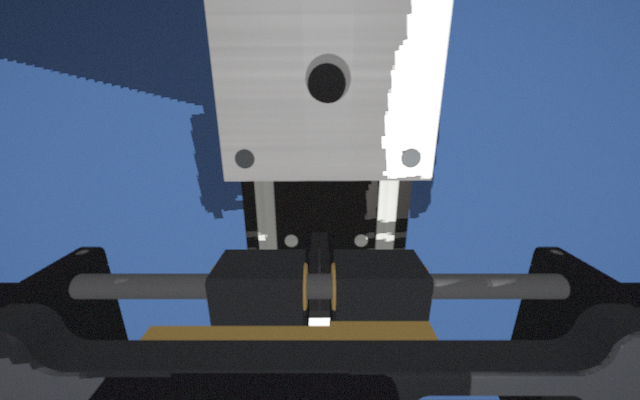

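The carriage face is about 45 mm ahead of the TCP and the bore measures (0.563,-0.135), agreeing with the top view. I push most of the way, then measure.

```bash
python3 -m creep '[0,0.5,0.03,0,0,0,-0.1, 0,1,0.05,0,0,0,-0.1, 0,1.4,0.05,0,0,0,-0.1, 0,1.7,0.05,0,0,0,-0.1, 0,2,0.05,0,0,0,-0.1, 0,2.3,0.05,0,0,0,-0.1, 0,2.6,0.05,0,0,0,-0.1, 0,2.8,0.05,0,0,0,-0.1, 0,2.8,0.05,0,0,0,-0.1, 0,2.8,0.05,0,0,0,-0.1]'
cat >> h.py <<'E'
def bore():
    c=cam('wrist'); b=cv2.GaussianBlur(c['color'][...,1][0:200,200:440],(3,3),0)
    n,l,s,ce=cv2.connectedComponentsWithStats((b<70).astype(np.uint8))
    for i in range(1,n):
        if 300<s[i,4]<3000 and s[i,1]<130 and s[i,0]>40:
            u=s[i,0]+s[i,2]/2+200-.5;v=s[i,1]+s[i,3]/2-.5; print(s[i],u,v,'bore',onz(c,u,v,.075)[:2].round(4))
    return c
E
python3 - <<'E'
from h import *
goto([.5704,-.0703,.078],84.25); bore()
E
```

```text
time_s: 3.1
tool_pos: [0.5604, -0.1432, 0.0782]
tool_rot: [-179.9, -0.1, 84.3]
force: [-0.2, 0.0, -0.3]
grip_width: 0.0004
grasp_force: 0.0
t 3.1 pos [ 0.5604 -0.1432  0.0782] rot [-1.7987e+02 -8.0000e-02  8.4330e+01] F [-0.2  0.  -0.3] shift [2.45 0.09 0.01] turn [-0.02 -0.01  0.01]
[211   0  19  45 622] 420.0 22.0 bore [ 0.6167 -0.0272]
```

```bash
python3 - <<'E'
from h import *
c=cam('wrist');a=cam('top')
save(a,'x.png',(250,180,430,270),3)
p=c['color'][0:260,150:490,::-1];q=cv2.resize(a['color'][190:260,265:415,::-1],None,fx=4,fy=4,interpolation=2)
o=np.zeros((260+280,600,3),np.uint8);o[:260,:340]=p;o[260:,:]=q;cv2.imwrite('pics/w3.png',o)
E
```

```text
(no output)
```

View pics/w3.png

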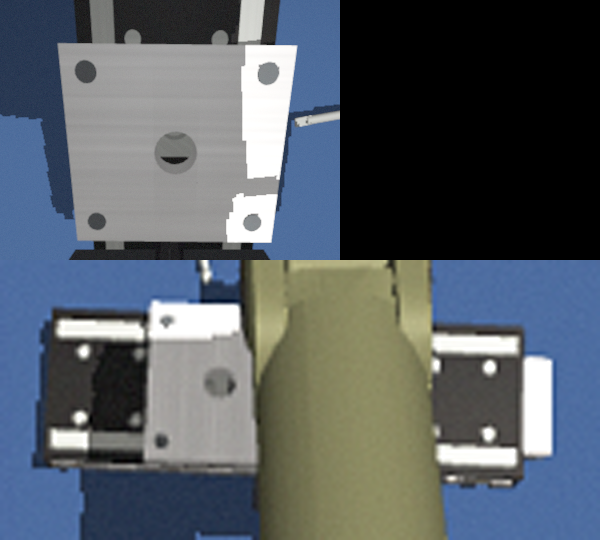

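Wrist crop: the bore mouth is at (175,152), i.e. pixel (325,152), with the dark blind hole partly showing inside. Top crop: the bore is at (220,382).

```bash
python3 - <<'E'
from h import *
c=cam('wrist');a=cam('top')
b=onz(c,325,152.5,.075);print('bore',b,'stage y',(b[:2]-[.5704,-.0703])@[.1,.995])
print('top',onz(a,220/4+265-.4,(382-260)/4+190-.4,.075))
for p in((58+150,44),(297+150,45),(78+150,242),(271+150,242)):print(onz(c,*p,.075)[:2])
# dark hole visible: bottom arc
g=c['color'][...,1][120:185,300:350];print([(i+120,int(g[i,25])) for i in range(5,60,2)])
goto([.5704,-.0703,.078],84.25)
E
```

```text
bore [ 0.56936541 -0.08194328  0.075     ] stage y -0.011688524111717974
top [ 0.56981672 -0.08298006  0.075     ]
[ 0.52078982 -0.0273172 ]
[ 0.62941681 -0.03870356]
[ 0.50989557 -0.1268807 ]
[ 0.61871713 -0.13773731]
[(125, 155), (127, 153), (129, 153), (131, 123), (133, 123), (135, 107), (137, 100), (139, 119), (141, 121), (143, 121), (145, 123), (147, 124), (149, 120), (151, 119), (153, 116), (155, 98), (157, 16), (159, 27), (161, 29), (163, 110), (165, 127), (167, 127), (169, 130), (171, 128), (173, 141), (175, 149), (177, 148), (179, 151)]
t 3.35 pos [ 0.5608 -0.1445  0.0786] rot [-1.7995e+02 -2.0000e-02  8.4270e+01] F [ 0.1 -0.4 -0.7] shift [2.49 0.07 0.02] turn [-0.01 -0.    0.  ]
```

```bash
python3 - <<'E'
from h import *
c=cam('wrist');print(ray(c,c['cx'],c['cy']))
for r in(130,136,156,162.5,174):
  for z in(.075,.047,.045,.017):
    p=onz(c,325,r,z);print(r,z,p[:2].round(4),round(float((p[:2]-[.5704,-.0703])@[.1,.995]),4))
E
```

```text
(array([ 0.56890069, -0.06051594,  0.21790637]), array([-0.03184852, -0.30458789, -0.95195162]))
130 0.075 [ 0.5707 -0.0711] -0.0007
130 0.047 [ 0.571  -0.0731] -0.0028
130 0.045 [ 0.5711 -0.0733] -0.0029
130 0.017 [ 0.5714 -0.0754] -0.0049
136 0.075 [ 0.5704 -0.074 ] -0.0037
136 0.047 [ 0.5707 -0.0766] -0.0063
136 0.045 [ 0.5707 -0.0768] -0.0065
136 0.017 [ 0.571  -0.0795] -0.0091
156 0.075 [ 0.5695 -0.084 ] -0.0138
156 0.047 [ 0.5696 -0.0886] -0.0183
156 0.045 [ 0.5696 -0.089 ] -0.0187
156 0.017 [ 0.5697 -0.0936] -0.0232
162.5 0.075 [ 0.5691 -0.0874] -0.0171
162.5 0.047 [ 0.5692 -0.0927] -0.0224
162.5 0.045 [ 0.5692 -0.093 ] -0.0227
162.5 0.017 [ 0.5692 -0.0983] -0.028
174 0.075 [ 0.5686 -0.0934] -0.0232
174 0.047 [ 0.5685 -0.0999] -0.0296
174 0.045 [ 0.5685 -0.1004] -0.0301
174 0.017 [ 0.5684 -0.1068] -0.0365
```

The camera looks back from above the hole. The insert's rear edge shows in the bore, which puts the hole about 1.5 mm further on than I estimated. The remaining push is about 13 mm, so I push 12 and look down the bore.

```bash
python3 -m creep '[0,0.2,0,0,0,0,0, 0,0.4,0,0,0,0,0, 0,0.4,0,0,0,0,0, 0,0.4,0,0,0,0,0]'
python3 - <<'E'
from h import *
c=cam('wrist');goto([.5704,-.0703,.078],84.25)
save(c,'w4.png',(270,90,390,190),5)
E
```

```text
time_s: 3.8
tool_pos: [0.5625, -0.1316, 0.079]
tool_rot: [-180.0, -0.0, 84.3]
force: [-0.2, -0.2, -0.3]
grip_width: 0.0005
grasp_force: 0.0
t 3.85 pos [ 0.5626 -0.1317  0.079 ] rot [ 1.7999e+02 -4.0000e-02  8.4320e+01] F [-0.4 -0.3  0.1] shift [2.06 0.06 0.04] turn [ 0.   -0.01  0.01]
```

View pics/w4.png

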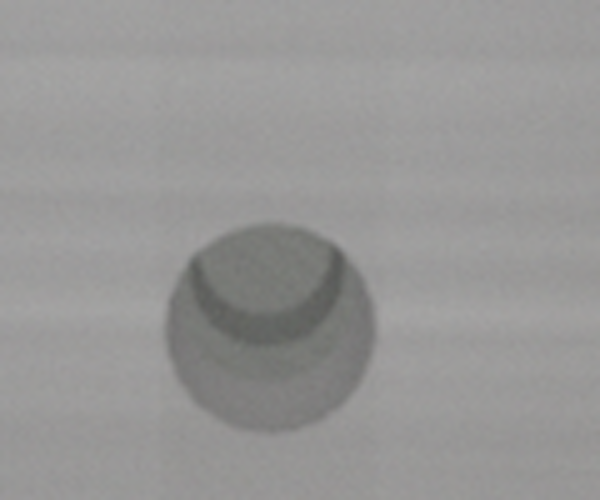

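Down the bore: the mouth is centred at crop (271,328), pixel (323.8,155.2). The hole's rim arc bottoms at crop (267,345), pixel (323.1,158.6).

```bash
python3 - <<'E'
from h import *
c=cam('wrist');s=np.array([.1,.995])
b=onz(c,323.8,155.2,.075)[:2];r=onz(c,323.1,158.6,.045)[:2];h=r+.0096*s
l=onz(c,270+190/5-.4,90+262/5-.4,.045)[:2];q=onz(c,270+345/5-.4,90+250/5-.4,.045)[:2]
print('bore',b,'hole',h,'bore-hole along',(b-h)@s,'lateral',(b-h)@[.995,-.1])
A=np.array([r,l,q]);M=np.c_[2*A,np.ones(3)];x=np.linalg.solve(M,(A**2).sum(1));print('circle',x[:2],np.sqrt(x[2]+x[:2]@x[:2]))
for y in(378,382):u=onz(c,323.1,90+y/5-.4,.047)[:2]+.011*s;print('bore from under edge',u)
E
```

```text
bore [ 0.57054899 -0.07088101] hole [ 0.5709055  -0.06823476] bore-hole along -0.0026686667893250564 lateral -9.011112433562256e-05
circle [ 0.57094214 -0.0682145 ] 0.009624003904878853
bore from under edge [ 0.57065899 -0.07060597]
bore from under edge [ 0.57061112 -0.07110827]
```

Bore is 2.7 mm short of the hole with 0.1 mm lateral error. I push the last bit, back off, and rise.

```bash
python3 -m creep '[0,0.09,0,0,0,0,0, 0,0.09,0,0,0,0,0, 0,0.09,0,0,0,0,0, 0,-0.3,0,0,0,0,0, 0,-0.6,0,0,0,0,0, 0,-0.6,0,-1.3,0,0,0, 0,-0.6,0,-2.6,0,0,0, 0,-0.6,0,-4,0,0,0, 0,-0.6,0,-4,0,0,0]'
python3 - <<'E'
from h import *
c=cam('wrist');save(c,'w5.png'); a=cam('top')
goto([.481,.296,.2],84.25)
E
```

```text
time_s: 4.8
tool_pos: [0.5642, -0.1518, 0.2055]
tool_rot: [179.4, 0.1, 84.2]
force: [1.3, 0.2, 0.9]
grip_width: 0.0004
grasp_force: 0.0
t 4.9 pos [ 0.5611 -0.1514  0.2   ] rot [1.7988e+02 5.0000e-02 8.4220e+01] F [-0.4 -0.2 -0.5] shift [14.57 -4.16 -0.02] turn [ 0.02  0.01 -0.  ]
```

View pics/w5.png

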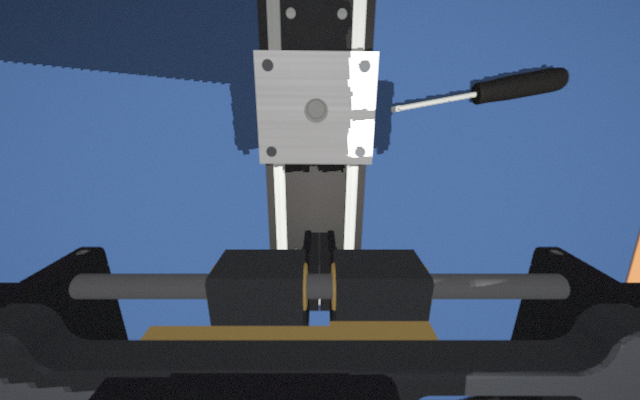

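Wrist view: the bore at (316,110) shows the blind hole concentric inside it. Now I go to a viewpoint 60 mm short of the pin.

```bash
python3 -m creep '[60,1.5,-0.5,0,0,0,0, 60,3,-1,0,0,0,0, 60,4.5,-1.5,0,0,0,0, 60,6,-2,0,0,0,0, 60,7.5,-2.5,0,0,0,0, 60,9,-3,0,0,0,0, 60,10.5,-3.5,0,0,0,0, 60,12,-4,0,0,0,0, 60,12.57,-4.16,0,0,0,0, 60,12.57,-4.16,0,0,0,0, 60,12.57,-4.16,0,0,0,0]'
python3 - <<'E'
from h import *
c=cam('wrist');save(c,'w6.png')
im=c['color'].astype(int); m=((im.min(2)>105)&(im.max(2)-im.min(2)<50)).astype(np.uint8); m[240:]=0
n,l,s,ce=cv2.connectedComponentsWithStats(m)
for i in range(1,n):
    if s[i,4]>150: print(s[i],ce[i].round(1),onz(c,*ce[i],.115),onz(c,*ce[i],.077)[:2],dep(c,*ce[i]))
goto([.481,.296,.2],84.25)
E
```

```text
time_s: 6.0
tool_pos: [0.4737, 0.2359, 0.1975]
tool_rot: [-179.9, 0.1, 84.3]
force: [-0.0, 0.1, -0.8]
grip_width: 0.0596
grasp_force: 0.0
[ 405   96   52   51 2086] [430.8 120.6] [0.56564986 0.3021944  0.115     ] [0.58000555 0.29912472] [0.58039124 0.29904225 0.07597905]
[ 304  121   38   39 1140] [322.3 140.4] [0.48149867 0.29564582 0.115     ] [0.48142626 0.29145336] [0.48149717 0.2955589  0.11421224]
t 6.05 pos [0.4742 0.2351 0.1976] rot [-1.799e+02  1.000e-01  8.417e+01] F [ 0.3 -0.4 -1.8] shift [ 2.04  0.02 -0.08] turn [-0.02  0.02 -0.01]
```

View pics/w6.png

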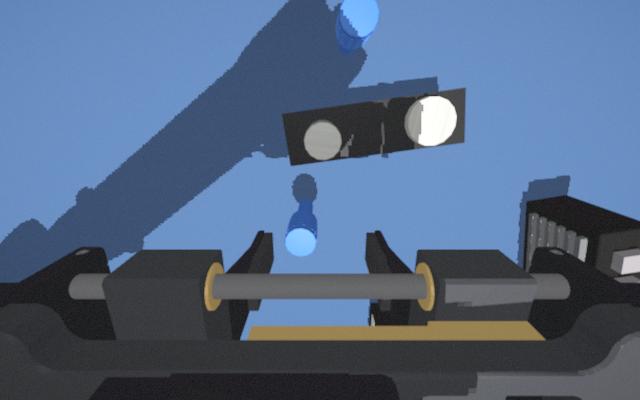

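The pin top is at pixel (322,140), world (0.4815,0.2957,0.115), and the stud is at (431,121). The heights fit. I move over the pin, descend and grip.

```bash
python3 -m creep '[60,1.2,0.03,0,0,0,0, 60,2.03,0.03,0,0,0,0, 60,2.03,0.03,0.2,0,0,0, 60,2.03,0.03,1.5,0,0,0, 60,2.03,0.03,2.6,0,0,0, 60,2.03,0.03,3.32,0,0,0, 60,2.03,0.03,3.32,0,0,0, 60,2.03,0.03,3.32,0,0,0]' && python3 - <<'E'
from h import *
goto([.4815,.2957,.098],84.25)
E
python3 -m creep '[20,0,0,0,0,0,0, 20,0,0,0,0,0,0, 20,0,0,0,0,0,0, 20,0,0,0,0,0,0, 20,0,0,0,0,0,0, 20,0,0,0,0,0,0, 20,0,0,0,0,0,0, 20,0,0,0,0,0,0]' 40
```

```text
time_s: 6.85
tool_pos: [0.4816, 0.2959, 0.0992]
tool_rot: [-180.0, 0.1, 84.1]
force: [0.3, -0.3, 0.7]
grip_width: 0.0597
grasp_force: 0.0
t 6.85 pos [0.4816 0.2959 0.0992] rot [-1.7997e+02  6.0000e-02  8.4150e+01] F [ 0.3 -0.3  0.7] shift [-0.01 -0.    0.04] turn [-0.01  0.01 -0.02]
time_s: 7.65
tool_pos: [0.4816, 0.2978, 0.0998]
tool_rot: [179.9, -0.0, 84.3]
force: [1.5, 0.5, 3.8]
grip_width: 0.0291
grasp_force: 40.0
```

```bash
python3 -m creep '[20,0,0,-0.5,0,0,0, 20,0,0,-1.8,0,0,0, 20,0,0,-3.2,0,0,0, 20,0,0,-4.3,0,0,0, 20,0,0,-4.3,0,0,0]' && python3 -m creep '[20,-1.4,0.4,0,0,0,0, 20,-2.8,0.8,0,0,0,0, 20,-4.2,1.2,0,0,0,0, 20,-5.6,1.6,0,0,0,0, 20,-7,2,0,0,0,0, 20,-8.4,2.4,0,0,0,0, 20,-9.8,2.8,0,0,0,0, 20,-11.2,3.2,0,0,0,0, 20,-12.6,3.6,0,0,0,0, 20,-14,4,0,0,0,0, 20,-14.65,4.18,0,0,0,0, 20,-14.65,4.18,0,0,0,0]' && python3 -m creep '[20,0,0,0,0,0,0,20,0,0,0,0,0,0,20,0,0,0,0,0,0]'
python3 - <<'E'
from h import *
c=cam('wrist');save(c,'w7.png');goto([.5709,-.0682,.18],84.25)
E
```

```text
time_s: 8.15
tool_pos: [0.4822, 0.2998, 0.2336]
tool_rot: [179.6, -0.2, 84.3]
force: [-0.7, 0.8, -2.3]
grip_width: 0.029
grasp_force: 40.0
time_s: 9.35
tool_pos: [0.5606, -0.1564, 0.2264]
tool_rot: [-179.8, 0.0, 83.9]
force: [-0.4, 0.2, -2.6]
grip_width: 0.0289
grasp_force: 40.0
time_s: 9.65
tool_pos: [0.5619, -0.1499, 0.2283]
tool_rot: [-180.0, -0.0, 84.5]
force: [0.7, 0.1, -2.7]
grip_width: 0.0288
grasp_force: 40.0
t 9.7 pos [ 0.562  -0.1503  0.2284] rot [-180.     -0.     84.44] F [-0.5 -0.6 -1.8] shift [2.75 0.03 1.62] turn [-0.   -0.    0.03]
```

View pics/w7.png

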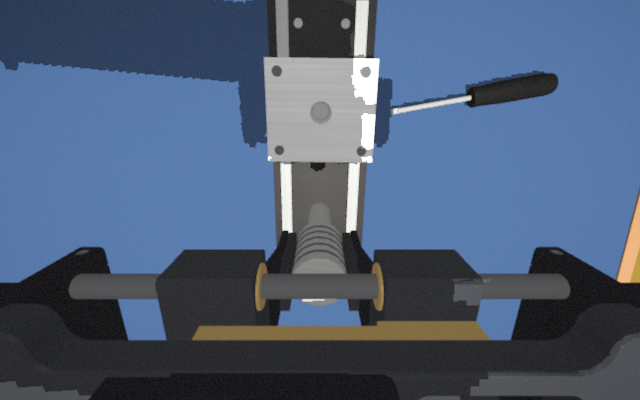

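Wrist view: the pin hangs straight between the fingers with its tip near (320,205), and the bore is at (320,112) with the hole inside it. I measure both numerically.

```bash
python3 - <<'E'
from h import *
c=cam('wrist');o=env.get_obs();p=o['tool_pos'];R=Ro.from_euler('xyz',o['tool_rot'],degrees=True)
g=cv2.GaussianBlur(c['color'][...,1],(3,3),0)
for r in range(196,232,3): print(r,g[r,296:346:2].tolist())
print('dep',[round(float(c['depth'][r,320]),3) for r in range(196,240,4)])
for dx in(0,.003):
  for z in(.0895,):
    T=p+R.apply([dx,0,z]);q=p+R.apply([dx-.009,0,z]);l=p+R.apply([dx,-.009,z-.01]);k=p+R.apply([dx,.009,z-.01]);f=p+R.apply([dx+.009,0,z])
    print('pred tip',proj(c,T),'far',proj(c,q),'near',proj(c,f),'sides',proj(c,l),proj(c,k))
# bore
roi=g[90:135,300:342]; cir=cv2.HoughCircles(cv2.resize(roi,None,fx=6,fy=6,interpolation=2),cv2.HOUGH_GRADIENT,1,200,param1=60,param2=15,minRadius=45,maxRadius=80)
print(cir)
if cir is not None:
    u,v,r=cir[0,0];u=300+(u+.5)/6-.5;v=90+(v+.5)/6-.5;print(u,v,r/6,'bore',onz(c,u,v,.075), 'exp radius px',c['f']*.011/(np.array(c['R'])@[.5709,-.0682,.075]+c['t'])[2])
E
```

```text
196 [95, 95, 95, 95, 96, 97, 96, 95, 96, 97, 98, 99, 99, 98, 98, 98, 97, 96, 96, 95, 96, 97, 96, 95, 97]
199 [93, 95, 94, 95, 95, 97, 96, 96, 96, 97, 97, 98, 99, 97, 97, 97, 96, 95, 96, 96, 97, 95, 96, 96, 94]
202 [94, 95, 94, 95, 95, 95, 96, 97, 97, 98, 101, 104, 106, 101, 97, 97, 97, 96, 97, 97, 96, 97, 97, 96, 95]
205 [94, 94, 93, 94, 94, 95, 95, 97, 106, 113, 118, 118, 119, 119, 114, 106, 98, 96, 96, 95, 96, 97, 94, 94, 95]
208 [92, 92, 93, 95, 95, 95, 95, 103, 114, 118, 118, 118, 119, 119, 115, 114, 107, 96, 96, 95, 94, 95, 95, 94, 94]
211 [92, 93, 94, 93, 93, 95, 97, 110, 116, 118, 120, 119, 119, 118, 116, 115, 112, 99, 96, 95, 96, 95, 95, 95, 94]
214 [93, 93, 92, 93, 93, 92, 98, 111, 116, 117, 119, 120, 119, 118, 116, 115, 111, 100, 95, 94, 95, 95, 95, 93, 90]
217 [90, 91, 91, 92, 92, 93, 100, 113, 117, 119, 120, 119, 119, 118, 117, 116, 113, 102, 95, 94, 94, 94, 93, 92, 90]
220 [91, 90, 91, 90, 92, 93, 101, 113, 116, 119, 118, 119, 119, 119, 116, 116, 113, 102, 93, 93, 93, 94, 93, 92, 92]
223 [88, 90, 90, 90, 91, 92, 106, 118, 118, 119, 119, 118, 117, 117, 118, 117, 116, 105, 92, 91, 91, 92, 92, 91, 92]
226 [89, 89, 89, 91, 98, 111, 112, 104, 96, 92, 92, 88, 86, 86, 91, 96, 102, 113, 112, 103, 91, 90, 89, 90, 95]
229 [89, 89, 89, 100, 103, 93, 92, 105, 114, 115, 114, 113, 113, 114, 115, 114, 107, 93, 94, 107, 102, 90, 89, 89, 93]
dep [0.339, 0.342, 0.237, 0.227, 0.22, 0.212, 0.203, 0.182, 0.176, 0.17, 0.164]
pred tip [319.76619726 209.97529669] far [319.75716588 219.52527792] near [319.77543536 200.20672692] sides [309.08521165 214.10893253] [330.50042927 214.11287892]
pred tip [319.76925331 206.74376219] far [319.7601538  216.36578386] near [319.7785619  196.90065966] sides [309.04630558 210.76188367] [330.54590782 210.76575148]
None
```

The tip lies on the TCP axis within about 0.5 mm. Now the bore.

```bash
python3 - <<'E'
from h import *
c=cam('wrist');g=cv2.GaussianBlur(c['color'][...,1],(3,3),0)
roi=cv2.resize(g[92:132,300:342],None,fx=6,fy=6,interpolation=2)
t,m=cv2.threshold(roi,0,255,cv2.THRESH_BINARY_INV+cv2.THRESH_OTSU);print(t)
cn,_=cv2.findContours(m,0,2);k=max(cn,key=cv2.contourArea);(u,v),ax,an=cv2.fitEllipse(k)
u=300+(u+.5)/6-.5;v=92+(v+.5)/6-.5;print(u,v,np.array(ax)/12,onz(c,u,v,.075))
goto([.5709,-.0682,.18],84.25)
E
```

```text
156.0
320.0925356547038 111.24722035725911 [10.69930776 11.34567006] [ 0.57047244 -0.06972145  0.075     ]
t 9.8 pos [ 0.562  -0.151   0.2285] rot [1.7999e+02 1.0000e-02 8.4380e+01] F [ 1.   0.1 -1.6] shift [2.78 0.02 1.62] turn [0.   0.   0.02]
```

```bash
python3 -m creep '[20,0.8,0.02,0,0,0,0, 20,1.8,0.02,0,0,0,0, 20,2.5,0.02,0,0,0,0, 20,2.76,0.02,0.3,0,0,0, 20,2.76,0.02,1.2,0,0,0, 20,2.76,0.02,1.8,0,0,0, 20,2.76,0.02,1.8,0,0,0, 20,2.76,0.02,1.8,0,0,0, 20,2.76,0.02,1.8,0,0,0]' && python3 - <<'E'
from h import *
import time
goto([.5708,-.0687,.17],84.25)
cam('wrist');goto([.5708,-.0687,.17],84.25);cam('top');goto([.5708,-.0687,.17],84.25)
E
```

```text
time_s: 10.7
tool_pos: [0.5716, -0.0702, 0.1754]
tool_rot: [179.9, 0.0, 84.3]
force: [-0.4, 0.3, -2.2]
grip_width: 0.0291
grasp_force: 40.0
t 10.7 pos [ 0.5716 -0.0702  0.1754] rot [1.7989e+02 2.0000e-02 8.4250e+01] F [-0.4  0.3 -2.2] shift [ 0.05 -0.03  0.18] turn [0.02 0.   0.  ]
t 10.75 pos [ 0.5716 -0.0702  0.1756] rot [1.7988e+02 2.0000e-02 8.4250e+01] F [ 0.4  0.5 -2.5] shift [ 0.05 -0.03  0.19] turn [0.02 0.   0.  ]
t 10.8 pos [ 0.5716 -0.07    0.1755] rot [1.7988e+02 2.0000e-02 8.4270e+01] F [ 0.5 -0.8 -2.1] shift [ 0.04 -0.03  0.18] turn [0.02 0.   0.  ]
```

```bash
python3 -m creep '[20,0.04,-0.03,0,0,0,0, 20,0.04,-0.03,0.3,0,0,0, 20,0.04,-0.03,0.5,0,0,0, 20,0.04,-0.03,0.7,0,0,0, 20,0.04,-0.03,0.9,0,0,0, 20,0.04,-0.03,1.1,0,0,0, 20,0.04,-0.03,1.1,0,0,0]' && python3 - <<'E'
from h import *
goto([.5708,-.0687,.13],84.25)
E
```

```text
time_s: 11.5
tool_pos: [0.5693, -0.0685, 0.1401]
tool_rot: [-179.9, -0.0, 84.3]
force: [0.4, 0.5, -1.6]
grip_width: 0.0295
grasp_force: 40.0
t 11.5 pos [ 0.5693 -0.0685  0.1401] rot [-1.7988e+02 -1.0000e-02  8.4280e+01] F [ 0.4  0.5 -1.6] shift [-0.    0.05  0.34] turn [-0.02 -0.    0.01]
```

```bash
python3 -m creep '[20,0,0.04,0,0,0,0, 20,0,0.04,0.1,0,0,0, 20,0,0.04,0.2,0,0,0, 20,0,0.04,0.3,0,0,0, 20,0,0.04,0.4,0,0,0, 20,0,0.04,0.4,0,0,0]' && python3 - <<'E'
from h import *
goto([.5708,-.0687,.115],84.25)
E
```

```text
time_s: 12.1
tool_pos: [0.5723, -0.0679, 0.1335]
tool_rot: [179.9, 0.1, 84.3]
force: [-6.3, 1.5, 17.1]
grip_width: 0.0295
grasp_force: 40.0
t 12.1 pos [ 0.5723 -0.0679  0.1335] rot [1.7988e+02 6.0000e-02 8.4300e+01] F [-6.3  1.5 17.1] shift [-0.03 -0.05  0.62] turn [0.02 0.01 0.01]
```

The tip is on the base rim and about 1.5 mm too far in +x. I sweep back under light pressure.

```bash
python3 -m creep '[20,0,-0.01,0,0,0,0, 20,-0.01,-0.02,0,0,0,0, 20,-0.01,-0.03,0,0,0,0, 20,-0.01,-0.04,0,0,0,0, 20,-0.01,-0.05,0,0,0,0, 20,-0.01,-0.05,0,0,0,0]' && python3 - <<'E'
from h import *
goto([.5708,-.0687,.115],84.25)
E
```

```text
time_s: 12.7
tool_pos: [0.5705, -0.0684, 0.1294]
tool_rot: [179.9, -0.0, 84.3]
force: [3.2, 3.6, -3.5]
grip_width: 0.0293
grasp_force: 39.9
t 12.7 pos [ 0.5705 -0.0684  0.1294] rot [ 1.799e+02 -4.000e-02  8.430e+01] F [ 3.2  3.6 -3.5] shift [-0.01  0.01  0.48] turn [ 0.02 -0.01  0.01]
```

It dropped in. I press down.

```bash
python3 -m creep '[20,0,0,0.1,0,0,0, 20,0,0,0.2,0,0,0, 20,0,0,0.3,0,0,0, 20,0,0,0.4,0,0,0, 20,0,0,0.5,0,0,0, 20,0,0,0.6,0,0,0, 20,0,0,0.7,0,0,0, 20,0,0,0.7,0,0,0]' && python3 - <<'E'
from h import *
goto([.5708,-.0687,.1085],84.25)
E
```

```text
time_s: 13.5
tool_pos: [0.5705, -0.0678, 0.1099]
tool_rot: [179.9, -0.0, 84.3]
force: [1.1, 3.9, 7.9]
grip_width: 0.0292
grasp_force: 40.0
t 13.5 pos [ 0.5705 -0.0678  0.1099] rot [ 1.7992e+02 -3.0000e-02  8.4320e+01] F [1.1 3.9 7.9] shift [-0.03  0.01  0.05] turn [ 0.01 -0.    0.01]
```

```bash
python3 -m creep '[20,0,0,0.1,0,0,0, 20,0,0,0.2,0,0,0, 20,0,0,0.3,0,0,0, 20,0,0,0.3,0,0,0]' && python3 - <<'E'
from h import *
goto([.5708,-.0687,.1085],84.25)
E
```

```text
time_s: 13.9
tool_pos: [0.5708, -0.0674, 0.1088]
tool_rot: [179.9, 0.2, 84.3]
force: [-18.3, 7.1, 55.6]
grip_width: 0.0292
grasp_force: 40.0
t 13.9 pos [ 0.5708 -0.0674  0.1088] rot [179.92   0.19  84.35] F [-18.3   7.1  55.6] shift [-0.04  0.    0.01] turn [0.01 0.03 0.02]
```

It stops firmly at the expected height. I relax the pressure, open, and rise.

```bash
python3 -m creep '[20,0,0,-0.2,0,0,0, 20,0,0,-0.28,0,0,0, 60,0,0,-0.28,0,0,0, 60,0,0,-0.28,0,0,0, 60,0,0,-0.28,0,0,0, 60,0,0,-0.28,0,0,0, 60,0,0,-0.5,0,0,0, 60,0,0,-1.5,0,0,0, 60,0,0,-2.8,0,0,0, 60,-1,0,-3.5,0,0,0, 60,-2.3,0,-3.5,0,0,0, 60,-2.3,0,-3.5,0,0,0]' && python3 - <<'E'
from h import *
for n in('wrist','scene'):
    c=cam(n)
    u,v=proj(c,[.5708,-.0682,.125]).round().astype(int);print(n,u,v)
    im=c['color'][v-30:v+31,u-30:u+31].astype(int)
    D=c['depth'];H=[[dep(c,x,y) for x in range(u-22,u+23)] for y in range(v-22,v+23)];H=np.array(H).reshape(-1,3)
    top=H[(H[:,2]>.113)&(H[:,2]<.14)];car=H[(H[:,2]>.068)&(H[:,2]<.08)]
    print(len(top),np.median(top,0),'max',np.percentile(top[:,2],[90,98]),'mid xy',(top.min(0)+top.max(0))/2,'carriage z',np.median(car[:,2]) if len(car) else None)
goto([.5708,-.0687,.1085])
E
```

```text
time_s: 15.1
tool_pos: [0.5621, -0.1451, 0.2053]
tool_rot: [179.9, 0.3, 83.8]
force: [0.3, -0.6, -0.7]
grip_width: 0.06
grasp_force: 0.0
wrist 320 117
1228 [ 0.5692213  -0.06976428  0.12416817] max [0.12506047 0.12555228] mid xy [ 0.5692994  -0.07009956  0.12158593] carriage z 0.07403075537396164
scene 342 185
98 [ 0.57593696 -0.06885998  0.12465284] max [0.12722309 0.12804764] mid xy [ 0.57150162 -0.06981539  0.12113758] carriage z 0.07585040227639339
t 15.2 pos [ 0.5624 -0.1388  0.2044] rot [-1.7998e+02  1.0000e-02  8.4110e+01] F [ 0.1  0.6 -0.7] shift [2.36 0.04 3.2 ] turn [0. 0. 0.]
```

The head top is at z≈0.1242 and the carriage at 0.0740. That is 50 mm apart, so the head is fully seated, upright and released.

```bash
python3 -m creep '[60,0,0,0,0,0,0,60,0,0,0,0,0,0,60,0,0,0,0,0,0]' && python3 -c "
from cell import env
print(env.sign_off())"
```

```text
time_s: 15.5
tool_pos: [0.5629, -0.1362, 0.2042]
tool_rot: [-180.0, -0.0, 84.4]
force: [0.2, -0.1, 0.1]
grip_width: 0.0599
grasp_force: 0.0
the job is handed in; nothing more can be done
None
```

The lock pin is pressed through the carriage into the base and released: its head top measured 50 mm above the carriage (the head's own height, so fully home), and I handed the job in at about 15.5 s; the hand-in returned no verdict.

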